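Gauge two sleeves and stand them on the pass and fail rails

TASK

Check the two plain metal sleeves on the upright gauge pin, one after the other: lower a sleeve over the pin until it either sits all the way down on the pin's base or stops on top of the pin, without forcing it. Stand a sleeve that goes all the way down upright on the higher narrow rail of the rack, and one that stops on the pin upright on the lower rail; put the first sleeve away before you try the second, and leave the other things on the bench where they are.

Things in the scene. Friction and masses are not known exactly. Their poses are not given: they have to be found in the camera images.
- sleeve_1: plain steel sleeve (tube open at both ends), 36 mm outside diameter, 80 mm long, standing upright; one of the two sleeves has a bore of 22 mm and the other of 15 mm, otherwise they are alike. Origin at the centre of its lower end, z up along its axis. About 150 g; it can be gripped from above across its outside, near the top
- sleeve_2: plain steel sleeve (tube open at both ends), 36 mm outside diameter, 80 mm long, standing upright; one of the two sleeves has a bore of 22 mm and the other of 15 mm, otherwise they are alike. Origin at the centre of its lower end, z up along its axis. About 150 g; it can be gripped from above across its outside, near the top
- gauge: fixed plug gauge: grey base plate 80 x 80 x 12 mm with an upright steel pin of 18 mm diameter and 60 mm length at its middle (flat top, small chamfer). Origin at the centre of the underside of the base, z up
- pin_tip (a point): centre of the flat top of the gauge pin, 72 mm above the bench; a sleeve that does not fit rests here
- pin_foot (a point): point on the pin's axis at the top face of the base plate, 12 mm above the bench; a sleeve that fits comes down to here
- rack: fixed rack: dark base plate 200 (x) x 160 (y) x 8 mm with two parallel aluminium rails along its own y, each 22 mm wide (narrower than a sleeve), 150 mm long and 14 mm thick on two posts; the rails are 120 mm apart, the lower at x = -60 mm, the higher at x = +60 mm. Origin at the centre of the underside, z up
- low_rail (a point): middle of the top face of the lower rail, 70 mm above the bench; axes as the rack's (y along the rail)
- high_rail (a point): middle of the top face of the higher rail, 130 mm above the bench; axes as the rack's (y along the rail)
- epoxy_bottle: bystander: white bottle with screw cap, 43 mm diameter, 115 mm tall, standing; origin at the centre of its underside
- tape_measure: bystander: black tape measure 32 x 82 x 66 mm, standing; origin at the centre of its underside, long side along its y
- hex_keys: bystander: folding hex key set in a case, 31 x 86 x 22 mm, lying; origin at the centre of its underside, long side along its y
Mind the look-alikes: they are no part of the job. What is meant by the gauge is not yellow, and is the larger of those in its own colour. What is shaped like the sleeve_1 but turquoise is not meant.

How it is judged:
By the outcome, as a careful person would: the job done as asked, in the order asked, and still so for the second after the job is handed in, with the robot touching nothing.
It also fails if it takes over 61 s, if anything falls off the work surface, if the arm or the gripper's body presses on something with over 40 N, if the wrist force passes 120 N, or if a joint passes its speed limit or range.

ROBOT

A 6-joint arm with a two-finger parallel gripper is mounted at the origin on a cart in front of the work surface, level with it; the furniture and walls round the work are solid. World frame = base frame: x ahead of the robot, y to its left, z up, the work surface at z = 0. Lengths are in mm, angles in rad, forces in N, time in s.
With the tool pointing down it reaches from about 275 to 1000 mm from the base axis. Payload 8.4 kg.
Tool frame: the origin (TCP) lies between the finger pads; the fingertips stand 25 mm ahead of it and the grasp point (between the pads) lies 6 mm ahead of it; z points along the fingers, y is the line along which they close (so a half turn about z gives the same grasp; the last joint's range is limited). The gripper opens to 85 mm and grips with 20 to 120 N. Pads are 22 mm wide; open, the fingers measure 114 mm over their backs; the gripper's body (76 mm by 85 mm) begins 54 mm behind the grasp point. The pads swing forward as they close: fully open they stand 13 mm farther back than shut.
Start: joints at [1.252, 0.353, 1.633, -0, 1.155, -0.002], TCP at [194.703, 593.901, 256.281] pointing down, gripper open.
Joint ranges: [-2.63, 2.63], [-0.92, 2.1], [0.06, 2.66], [-1.3, 4.44], [0, 2.69], [-3.02, 3.02]. Speed limits (rad/s): [2.22, 2.22, 2.79, 3.14, 3.14, 3.14].

INTERFACE

Orientations are given as [roll, pitch, yaw] about the fixed x, y, z axes, in that order (R = Rz(yaw) Ry(pitch) Rx(roll)).
In Python, from rig import r, eyes, workorder gives the robot as it stands. The module is installed in compiled form; this text tells all that it offers.
- The arm moves only by the tool step_arm, never from a script. Its argument "moves" is a list of rows, each an object of numbers: "tx", "ty", "tz": the shift along the tool's x, y, z scaled (see below); "ax", "ay", "az": the turn, a rotation vector about the tool's x, y, z scaled (see below). In form: [{"tx": .., "ty": .., "tz": .., "ax": .., "ay": .., "az": ..}, ...]. A call has 1 to 5 rows; each row shifts and turns the commanded pose from where the row before left it, along the tool's axes as they then stand; what a row does not reach is not made up. The controller multiplies each number of a shift by 25 mm and each number of a turn by 90 degrees. A row lasts 1/8 s, in which the tool goes at most 62.5 mm and 10.7 degrees, less where a joint would pass 70% of its speed; a pose out of reach is approached as far as the arm can. A call with a number of a shift or a turn outside -1 to 1 is refused whole. A call with a gripper value outside its range is refused whole. "gripper" is the opening, from 0 (shut) to 1 (fully open), set as the call begins (left out, the last holds). The fingers move at their own pace and stop on an object; "newtons" is the grip in N (left out, the last holds). Time passes only in rows, so rows that do not move let the fingers close. It gives the time, the measured TCP pose, the force, the opening and the grip force at its end, in the units of the state.
- r.sense(): the state, without advancing time (a new reading comes with each control period).
- eyes.grab_frame(name): name is "scene" or "top" or "wrist"; returns (picture, depth): 420x560x3 uint8, red, green, blue; 420x560 float32, mm along the optical axis (not along the pixel's ray), 0 where there is no reading.
- eyes.camera_info(name): a dict with "intrinsics" (3x3 intrinsics, pixels), "k1" (the pictures are not rectified: a ray, as slopes to the right and down, at radius r is drawn at 1 + k1 r^2 times it, then the intrinsics apply), "cam_to_world" (4x4, takes a point from camera to world coordinates). Camera axes: x right, y up, looking along -z (the intrinsics and any distortion apply to the point x, -y, -z); pixel columns grow to the right and rows downward; lengths in mm; the calibration is good to about 2 mm. A picture is of the moment at which its call begins: read the wrist's pose just before it. camera_info takes no time and is no camera call; for the wrist camera it gives the pose at the moment of the call.
- workorder.sign_off(): hands the job in; it is judged then, once.
The state is a dict: "clock": time; "qpos": joint angles; "qvel": joint speeds; "joint_efforts": joint torques, N m; "eef_pos": TCP position; "tcp_rot": TCP orientation; "contact_force": force on the tool from outside, world axes, zero at the start; "wrist_torque": the same for the moment, N m; "opening": opening from 0.0 (shut) to 1.0 (fully open); "grasp_force": force on a finger pad.
Only numpy, scipy, OpenCV 4.12 (cv2) and the standard library are available. Lean on these libraries where they do the work, as an engineer would, in place of code of your own. Each camera call takes 0.05 s, during which the arm holds its last target. There are 200 camera calls.

## Working session

There is one attempt and no reset: what is moved stays moved. The work goes in short steps, Python scripts to look and compute and a tool call to move; the robot and the scene stay as the last step left them, time stands still between calls to the robot, and variables do not carry over. Pictures are saved under pics/ and viewed, at most 10 in all, crops included, and the job is handed in when it is done.

Besides the shell and the picture viewer there is one more tool, called by a JSON object that holds its "fn" and its "kwargs". step_arm: Moves the arm, as the interface text tells. Its arguments: {"type":"object","properties":{"moves":{"type":"array","items":{"type":"object","properties":{"tx":{"type":"number"},"ty":{"type":"number"},"tz":{"type":"number"},"ax":{"type":"number"},"ay":{"type":"number"},"az":{"type":"number"}}}},"gripper":{"type":"number"},"newtons":{"type":"number"}},"required":["moves"]}

```bash
mkdir -p pics; cat > h.py <<'E'
import numpy as np, cv2
from rig import r, eyes, workorder
def cloud(name):
    info=eyes.camera_info(name); im,d=eyes.grab_frame(name)
    K=np.array(info["intrinsics"]);k1=info["k1"];T=np.array(info["cam_to_world"])
    v,u=np.mgrid[:420,:560]
    p=cv2.undistortPoints(np.stack([u,v],-1).reshape(-1,1,2).astype(float),K,np.array([k1,0,0,0.])).reshape(420,560,2)
    P=np.stack([p[...,0]*d,-p[...,1]*d,-d],-1)@T[:3,:3].T+T[:3,3]
    P[d==0]=np.nan
    return im,d,P,T
def save(im,n): cv2.imwrite(f"pics/{n}.png",im[...,::-1])
E
python3 - <<'E'
from h import *
print(r.sense())
for n in("scene","top"):
    im,d,P,T=cloud(n); save(im,n); np.savez(f"{n}.npz",im=im,P=P,T=T); print(n,T[:3,3],-T[:3,2],np.nanmedian(P[...,2]))
E
```

```text
{'clock': 0.0, 'qpos': array([ 1.25159859e+00,  3.53634337e-01,  1.63417035e+00,  9.82394480e-06,
        1.15519419e+00, -2.39973904e-03]), 'qvel': array([-0.00093068,  0.00097937, -0.00048158, -0.00029802, -0.00079866,
        0.00077772]), 'joint_efforts': array([ 1.79626106e-03, -6.05240250e+01, -3.42074239e+01,  2.04429284e-05,
        9.23693151e-03,  6.07884942e-08]), 'eef_pos': array([194.55629202, 593.46302485, 255.55478582]), 'tcp_rot': array([-3.14018645e+00, -1.23566209e-05,  2.82479068e+00]), 'contact_force': array([-0.55836095,  0.41675511, -0.0006754 ]), 'wrist_torque': array([ 0.0131205 , -0.02914121,  0.00767435]), 'grasp_force': 0.0, 'opening': 0.9972676347813871}
scene [-355.24270895 -743.22055515 1118.45409414] [ 0.58916465  0.40450482 -0.69947185] 20.35916623759215
top [ 222.4472361  -173.99142277 1443.3043151 ] [ 0.20085789 -0.00760226 -0.97959089] 3.281617355190292
```

View pics/scene.png

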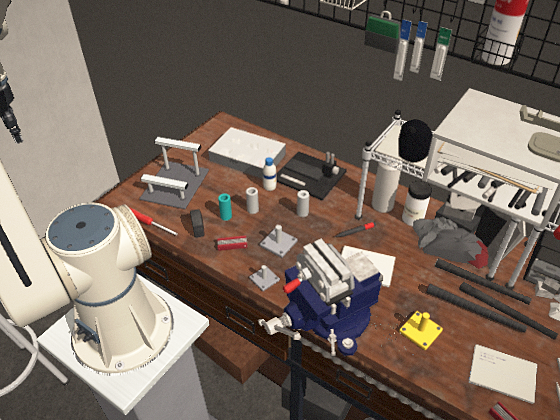

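View pics/top.png

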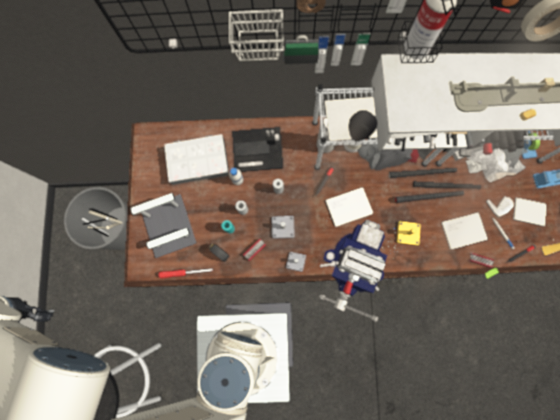

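The scene picture shows the sleeves at about (252,200) and (302,202), with the turquoise decoy at (225,207). The larger grey gauge is at (280,240), the smaller one at (264,277), and the rack at about (170,180). In the top view these are at (241,208), (278,186), (228,227), (283,227), (296,262) and (167,225). Next I'll measure them.

```bash
python3 - <<'E'
from h import *
A={n:np.load(n+".npz") for n in("top","scene")}
P=np.concatenate([A[n]["P"].reshape(-1,3) for n in A]); C=np.concatenate([A[n]["im"].reshape(-1,3) for n in A]).astype(int); src=np.repeat([0,1],420*560)
for n,px in (("top",dict(s1=(241,208),s2=(278,186),turq=(228,227),gauge=(283,227),small=(296,262),rackL=(152,205),rackR=(167,238),bottle=(235,176),tape=(218,252),hexk=(254,250))),("scene",dict(s1=(252,200),s2=(302,202),turq=(225,207),gauge=(280,243),small=(264,277),rackH=(178,145),rackL=(163,183),bottle=(269,175)))):
    for k,(u,v) in px.items(): print(n,k,A[n]["P"][v,u].round(0))
# bench height check, and top-down height map of region
for n in A:
    Q=A[n]["P"].reshape(-1,3); m=np.isfinite(Q[:,0])&(abs(Q[:,2])<12)&(Q[:,0]>250)&(Q[:,0]<800)&(abs(Q[:,1])<400)
    print(n,"bench z",np.median(Q[m,2]))
E
```

```text
top s1 [521. -15.  82.]
top s2 [ 598. -149.   80.]
top turq [469.  44.  -3.]
top gauge [ 454. -162.   45.]
top small [ 327. -204.   38.]
top rackL [533. 289. 126.]
top rackR [425. 252.  65.]
top bottle [637.   4.  91.]
top tape [369.  69.  68.]
top hexk [377. -53.  18.]
scene s1 [517. -23.  57.]
scene s2 [ 592. -154.   61.]
scene turq [448.  26.  56.]
scene gauge [ 457. -168.   10.]
scene small [ 325. -207.   18.]
scene rackH [530. 278. 127.]
scene rackL [414. 245.  66.]
scene bottle [633.  -3.  65.]
top bench z 0.18058412834000137
scene bench z 0.37876754891794917
```

```bash
cat > m.py <<'E'
from h import *
def pts(P,c,rad,z0,z1):
    m=np.isfinite(P[...,0])&(np.hypot(P[...,0]-c[0],P[...,1]-c[1])<rad)&(P[...,2]>z0)&(P[...,2]<z1)
    return P[m]
def rect(Q):
    return [np.round(x,1) for x in cv2.minAreaRect(Q[:,:2].astype(np.float32))]
if __name__=="__main__":
  for n in("top","scene"):
    A=np.load(n+".npz");P=A["P"]
    for k,c,rad,a,b in(("s1",(520,-20),40,74,90),("s2",(597,-152),40,74,90),("turq",(450,30),40,74,90),("base",(457,-166),60,7,17),("pin",(457,-166),30,66,80),("smallbase",(326,-206),60,7,17),("smallpin",(326,-206),30,25,80),("high",(530,280),110,122,138),("low",(420,250),110,63,77),("bottle",(635,0),40,95,125),("tape",(369,69),60,55,75),("hex",(377,-53),60,15,30)):
        Q=pts(P,c,rad,a,b)
        if len(Q)>4: print(n,k,len(Q),"mean",Q.mean(0).round(1),"zmed",np.median(Q[:,2]).round(1),"rect",rect(Q),"mid",((Q.min(0)+Q.max(0))/2).round(1))
E
python3 m.py
```

```text
top s1 52 mean [532.  -10.5  79.6] zmed 79.6 rect [array([531.2,  -9.5]), array([32.2, 32.6]), np.float64(2.0)] mid [531.4  -9.6  80. ]
top s2 63 mean [ 608.2 -146.    79.9] zmed 80.0 rect [array([ 607.7, -147. ]), array([32.9, 32.1]), np.float64(83.9)] mid [ 608.3 -147.2   79.9]
top turq 49 mean [463.4  37.6  79.5] zmed 79.5 rect [array([463.1,  37.2]), array([31.1, 31.5]), np.float64(61.5)] mid [464.1  37.5  81.4]
top base 385 mean [ 459.7 -158.6   12. ] zmed 11.9 rect [array([ 458.3, -159.4]), array([77.8, 85.7]), np.float64(88.4)] mid [ 458.9 -159.    12.1]
top pin 22 mean [ 462.1 -158.7   71.9] zmed 72.1 rect [array([ 462.4, -158.7]), array([14.2, 16.9]), np.float64(87.4)] mid [ 462.4 -158.6   72. ]
top smallbase 189 mean [ 331.  -200.9   10.8] zmed 10.5 rect [array([ 329.6, -195.2]), array([76.3, 90.9]), np.float64(24.8)] mid [ 335.6 -193.5   12. ]
top smallpin 14 mean [ 332.1 -201.8   51.7] zmed 52.2 rect [array([ 331.7, -201.8]), array([10.7,  9.8]), np.float64(87.1)] mid [ 331.9 -201.8   49.1]
top high 298 mean [538.9 287.6 129.7] zmed 129.9 rect [array([540. , 287.4]), arra
[... 1668 characters left out ...]
 mean [534.  287.3 127.8] zmed 127.9 rect [array([536.3, 288.1]), array([ 30.8, 158.8]), np.float64(17.9)] mid [533.8 287.7 128.3]
scene low 280 mean [420.1 248.2  68.1] zmed 67.9 rect [array([421.7, 249.9]), array([ 30.7, 159. ]), np.float64(18.9)] mid [422.5 248.8  69.1]
scene bottle 64 mean [645.    3.7 106.6] zmed 108.3 rect [array([647.4,   4.2]), array([29.4, 22.8]), np.float64(86.3)] mid [646.9   4.6 106.6]
scene tape 133 mean [368.3  68.9  62.6] zmed 62.8 rect [array([370.1,  70.4]), array([56. , 31.3]), np.float64(54.1)] mid [372.2  70.6  62.8]
scene hex 258 mean [377.8 -53.8  19.9] zmed 19.4 rect [array([377.7, -53.7]), array([39.6, 84.5]), np.float64(42.9)] mid [379.  -54.1  22. ]
```

```bash
cat >> h.py <<'E'
from scipy.spatial.transform import Rotation as Ro
def go(x,y,z):
    "shift in tool units (25 mm) to world TCP target"
    s=r.sense(); R=Ro.from_euler("xyz",s["tcp_rot"]).as_matrix()
    u=R.T@(np.array([x,y,z])-s["eef_pos"])/25
    print("clock",round(s["clock"],2),"tcp",s["eef_pos"].round(1),"F",s["contact_force"].round(1),"grip",round(s["opening"],3),round(s["grasp_force"],1),"units to go",u.round(2)); return u
E
python3 - <<'E'
from h import *
s=r.sense();T=eyes.camera_info("wrist")["cam_to_world"];R=Ro.from_euler("xyz",s["tcp_rot"]).as_matrix()
print("cam in tool",R.T@(T[:3,3]-s["eef_pos"]),"look in tool",R.T@-T[:3,2]);print(eyes.camera_info("wrist")["intrinsics"])
go(530,-12,200)
E
```

```text
cam in tool [  77.59318505    0.8455095  -118.02959467] look in tool [-3.02716694e-01 -4.72960196e-04  9.53080469e-01]
[[294.38864106   0.         279.53577351]
 [  0.         294.38864106 214.89832291]
 [  0.           0.           1.        ]]
clock 0.1 tcp [194.6 593.5 255.6] F [-0.6 -0.5  1. ] grip 1.001 0.0 units to go [-20.29 -18.83   2.25]
```

{"fn": "step_arm", "kwargs": {"moves": [{"tx": -0.96, "ty": -0.9}, {"tx": -0.96, "ty": -0.9}, {"tx": -0.96, "ty": -0.9}, {"tx": -0.96, "ty": -0.9}, {"tx": -0.96, "ty": -0.9}], "gripper": 1}}

```text
schema error: expected keys tx, ty, tz, ax, ay, az
```

{"fn": "step_arm", "kwargs": {"moves": [{"tx": -0.96, "ty": -0.9}, {"tx": -0.96, "ty": -0.9}, {"tx": -0.96, "ty": -0.9}, {"tx": -0.96, "ty": -0.9}, {"tx": -0.96, "ty": -0.9}]}}

```text
schema error: expected keys tx, ty, tz, ax, ay, az
```

{"fn": "step_arm", "kwargs": {"moves": [{"tx": -0.96, "ty": -0.9}, {"tx": -0.96, "ty": -0.9}, {"tx": -0.96, "ty": -0.9}, {"tx": -0.96, "ty": -0.9}, {"tx": -0.96, "ty": -0.9}]}}

```text
schema error: expected keys tx, ty, tz, ax, ay, az
```

{"fn": "step_arm", "kwargs": {"moves": [{"tx": -0.96, "ty": -0.9, "tz": 0, "ax": 0, "ay": 0, "az": 0}, {"tx": -0.96, "ty": -0.9, "tz": 0, "ax": 0, "ay": 0, "az": 0}, {"tx": -0.96, "ty": -0.9, "tz": 0, "ax": 0, "ay": 0, "az": 0}, {"tx": -0.96, "ty": -0.9, "tz": 0, "ax": 0, "ay": 0, "az": 0}, {"tx": -0.96, "ty": -0.9, "tz": 0, "ax": 0, "ay": 0, "az": 0}], "gripper": 1}}

```text
clock: 0.72
eef_pos: [274.0, 448.5, 256.0]
tcp_rot: [-3.141, -0.0, 2.825]
contact_force: [0.2, 0.3, -0.1]
opening: 0.997
grasp_force: 0.0
```

{"fn": "step_arm", "kwargs": {"moves": [{"tx": -0.96, "ty": -0.9, "tz": 0, "ax": 0, "ay": 0, "az": 0}, {"tx": -0.96, "ty": -0.9, "tz": 0, "ax": 0, "ay": 0, "az": 0}, {"tx": -0.96, "ty": -0.9, "tz": 0, "ax": 0, "ay": 0, "az": 0}, {"tx": -0.96, "ty": -0.9, "tz": 0, "ax": 0, "ay": 0, "az": 0}, {"tx": -0.96, "ty": -0.9, "tz": 0, "ax": 0, "ay": 0, "az": 0}]}}

```text
clock: 1.35
eef_pos: [352.9, 304.2, 256.1]
tcp_rot: [-3.141, -0.0, 2.825]
contact_force: [0.3, -0.1, -0.5]
opening: 0.998
grasp_force: 0.0
```

{"fn": "step_arm", "kwargs": {"moves": [{"tx": -0.96, "ty": -0.9, "tz": 0, "ax": 0, "ay": 0, "az": 0}, {"tx": -0.96, "ty": -0.9, "tz": 0, "ax": 0, "ay": 0, "az": 0}, {"tx": -0.96, "ty": -0.9, "tz": 0, "ax": 0, "ay": 0, "az": 0}, {"tx": -0.96, "ty": -0.9, "tz": 0, "ax": 0, "ay": 0, "az": 0}, {"tx": -0.96, "ty": -0.9, "tz": 0, "ax": 0, "ay": 0, "az": 0}]}}

```text
clock: 1.98
eef_pos: [431.9, 160.0, 256.1]
tcp_rot: [-3.141, -0.0, 2.825]
contact_force: [0.4, 0.2, -0.3]
opening: 0.998
grasp_force: 0.0
```

{"fn": "step_arm", "kwargs": {"moves": [{"tx": -0.96, "ty": -0.9, "tz": 0, "ax": 0, "ay": 0, "az": 0}, {"tx": -0.96, "ty": -0.9, "tz": 0, "ax": 0, "ay": 0, "az": 0}, {"tx": -0.96, "ty": -0.9, "tz": 0, "ax": 0, "ay": 0, "az": 0}, {"tx": -0.96, "ty": -0.9, "tz": 0, "ax": 0, "ay": 0, "az": 0}, {"tx": -0.96, "ty": -0.9, "tz": 0, "ax": 0, "ay": 0, "az": 0}]}}

```text
clock: 2.6
eef_pos: [510.9, 15.7, 256.0]
tcp_rot: [-3.142, -0.0, 2.825]
contact_force: [0.1, -0.3, -0.5]
opening: 1.003
grasp_force: 0.0
```

```bash
python3 - <<'E'
from h import *
from m import pts
im,d,P,T=cloud("wrist"); save(im,"w1"); np.savez("w1.npz",im=im,P=P,T=T)
for k,c,z0,z1,R in(("s1",(530,-12),72,90,35),("s2",(607,-147),72,90,35),("pin",(460,-159),64,80,30)):
    Q=pts(P,c,R,z0,z1)
    if len(Q)>20:
        (x,y),rr=cv2.minEnclosingCircle(Q[:,:2].astype(np.float32)); print(k,len(Q),np.round([x,y,rr],1),"mean",Q.mean(0).round(1),"z",np.percentile(Q[:,2],[5,50,95]).round(1),"rmin pct",np.percentile(np.hypot(Q[:,0]-x,Q[:,1]-y),[1,5,50,95]).round(1))
go(530,-12,256)
E
```

```text
s1 616 [531.7 -10.9  17.9] mean [531.  -10.5  79.3] z [74.  80.  81.2] rmin pct [10.8 11.1 14.7 17.5]
s2 25 [ 619.8 -134.5    7.2] mean [ 618.8 -132.6   78.2] z [73.8 79.2 80.6] rmin pct [0.5 1.1 4.  7.2]
pin 237 [ 462.1 -157.4    8.8] mean [ 461.8 -156.1   71.3] z [65.7 72.1 73.6] rmin pct [0.9 2.3 6.5 8.2]
clock 2.65 tcp [512.7  13.2 256.2] F [ 2.1 -1.9  0.5] grip 1.001 0.0 units to go [-0.97 -0.74  0.01]
```

View pics/w1.png

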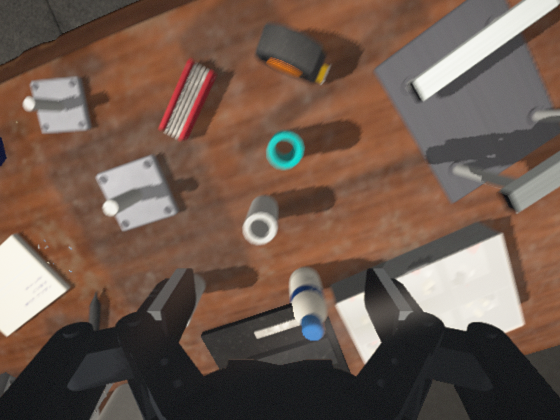

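The wrist picture shows the s1 rim at (261,232). Its bore radius is about 11 mm, so it's the 22 mm one. The pin tip is at (110,208), and s2 is hidden behind the left finger. I'll go above s1 and re-measure.

{"fn": "step_arm", "kwargs": {"moves": [{"tx": -0.5, "ty": -0.34, "tz": 1, "ax": 0, "ay": 0, "az": 0}, {"tx": -0.5, "ty": -0.34, "tz": 1, "ax": 0, "ay": 0, "az": 0}, {"tx": 0, "ty": 0, "tz": 0.5, "ax": 0, "ay": 0, "az": 0}, {"tx": 0, "ty": 0, "tz": 0, "ax": 0, "ay": 0, "az": 0}]}}

```text
clock: 3.15
eef_pos: [528.1, -6.8, 192.9]
tcp_rot: [-3.141, -0.002, 2.825]
contact_force: [0.3, -0.5, -0.1]
opening: 1.002
grasp_force: 0.0
```

```bash
cat > w.py <<'E'
from h import *
from m import pts
def ring(P,c,z0,z1,R,k=""):
    Q=pts(P,c,R,z0,z1)
    if len(Q)<20: print(k,"few",len(Q)); return None
    (x,y),rr=cv2.minEnclosingCircle(Q[:,:2].astype(np.float32))
    print(k,len(Q),"circle",np.round([x,y,rr],1),"z",np.median(Q[:,2]).round(1),"r pct",np.percentile(np.hypot(Q[:,0]-x,Q[:,1]-y),[1,50,95]).round(1)); return x,y
E
python3 - <<'E'
from w import *
s=r.sense();im,d,P,T=cloud("wrist"); 
c=ring(P,(531.7,-10.9),76,84,30,"s1"); ring(P,(462,-157.5),69,75,20,"pin"); go(531.5,-10.8,68)
R=Ro.from_euler("xyz",s["tcp_rot"]).as_matrix();print("s1 in tool mm",(R.T@(np.array([*c,80])-s["eef_pos"])).round(1))
E
```

```text
s1 888 circle [531.9 -10.9  17.9] z 80.0 r pct [10.8 14.6 17.4]
pin 346 circle [ 462.3 -158.     9.1] z 72.5 r pct [1.  6.5 8.6]
clock 3.2 tcp [528.7  -6.7 193.8] F [0.4 0.3 0.6] grip 0.997 0.0 units to go [-0.16 -0.12  5.03]
s1 in tool mm [ -5.2  -2.7 112.9]
```

{"fn": "step_arm", "kwargs": {"moves": [{"tx": -0.16, "ty": -0.11, "tz": 1, "ax": 0, "ay": 0, "az": 0}, {"tx": 0, "ty": 0, "tz": 1, "ax": 0, "ay": 0, "az": 0}, {"tx": 0, "ty": 0, "tz": 1, "ax": 0, "ay": 0, "az": 0}, {"tx": 0, "ty": 0, "tz": 1, "ax": 0, "ay": 0, "az": 0}, {"tx": 0, "ty": 0, "tz": 1, "ax": 0, "ay": 0, "az": 0}]}}

```text
clock: 3.82
eef_pos: [532.8, -10.5, 69.3]
tcp_rot: [3.141, 0.002, 2.825]
contact_force: [-0.2, -0.4, -0.2]
opening: 0.994
grasp_force: 0.0
```

{"fn": "step_arm", "kwargs": {"moves": [{"tx": 0, "ty": 0, "tz": 0, "ax": 0, "ay": 0, "az": 0}, {"tx": 0, "ty": 0, "tz": 0, "ax": 0, "ay": 0, "az": 0}, {"tx": 0, "ty": 0, "tz": 0, "ax": 0, "ay": 0, "az": 0}, {"tx": 0, "ty": 0, "tz": 0, "ax": 0, "ay": 0, "az": 0}, {"tx": 0, "ty": 0, "tz": 0, "ax": 0, "ay": 0, "az": 0}], "gripper": 0, "newtons": 30}}

```text
clock: 4.45
eef_pos: [533.1, -11.0, 70.3]
tcp_rot: [3.141, 0.002, 2.825]
contact_force: [-1.1, -0.4, 7.5]
opening: 0.423
grasp_force: 29.6
```

{"fn": "step_arm", "kwargs": {"moves": [{"tx": 0, "ty": 0, "tz": 0, "ax": 0, "ay": 0, "az": 0}, {"tx": 0, "ty": 0, "tz": 0, "ax": 0, "ay": 0, "az": 0}]}}

```text
clock: 4.7
eef_pos: [533.1, -11.0, 70.3]
tcp_rot: [3.141, 0.002, 2.825]
contact_force: [-0.7, -0.0, 6.9]
opening: 0.424
grasp_force: 29.5
```

{"fn": "step_arm", "kwargs": {"moves": [{"tx": 0, "ty": 0, "tz": -0.6, "ax": 0, "ay": 0, "az": 0}, {"tx": 0, "ty": 0, "tz": -1, "ax": 0, "ay": 0, "az": 0}, {"tx": 0, "ty": 0, "tz": -1, "ax": 0, "ay": 0, "az": 0}, {"tx": 0, "ty": 0, "tz": -1, "ax": 0, "ay": 0, "az": 0}, {"tx": 0, "ty": -0.6, "tz": -0.4, "ax": 0, "ay": 0, "az": 0}]}}

```text
clock: 5.32
eef_pos: [528.1, -25.3, 171.0]
tcp_rot: [3.141, 0.003, 2.826]
contact_force: [-0.5, -0.4, -1.3]
opening: 0.428
grasp_force: 30.5
```

{"fn": "step_arm", "kwargs": {"moves": [{"tx": 0.4, "ty": -1, "tz": 0, "ax": 0, "ay": 0, "az": 0}, {"tx": 0.4, "ty": -1, "tz": 0, "ax": 0, "ay": 0, "az": 0}, {"tx": 0, "ty": -1, "tz": 0, "ax": 0, "ay": 0, "az": 0}, {"tx": 0, "ty": -0.6, "tz": 0, "ax": 0, "ay": 0, "az": 0}, {"tx": 0, "ty": 0, "tz": 0, "ax": 0, "ay": 0, "az": 0}]}}

```text
clock: 5.95
eef_pos: [479.9, -105.5, 168.8]
tcp_rot: [-3.142, -0.0, 2.823]
contact_force: [-0.2, 0.3, -1.4]
opening: 0.426
grasp_force: 30.5
```

```bash
python3 - <<'E'
from w import *
s=r.sense();im,d,P,T=cloud("wrist"); save(im,"w2"); np.savez("w2.npz",im=im,P=P,T=T)
ring(P,(462,-157.5),69,76,20,"pin"); go(462.2,-158,165)
t=s["eef_pos"]; ring(P,t[:2],t[2]+5,t[2]+18,30,"held top")
ring(P,(607,-147),76,84,30,"s2")
E
```

```text
pin 396 circle [ 461.5 -158.6    9.1] z 72.3 r pct [0.9 6.4 8.7]
clock 6.0 tcp [ 480.2 -104.9  168.7] F [ 0.1 -0.6 -3.2] grip 0.424 30.5 units to go [ 0.02 -2.24  0.15]
held top 4752 circle [ 473.3 -103.5   29.1] z 178.8 r pct [ 6.3 17.3 24. ]
s2 285 circle [ 600.1 -143.9   15.3] z 79.9 r pct [ 1.2  8.7 13.3]
```

View pics/w2.png

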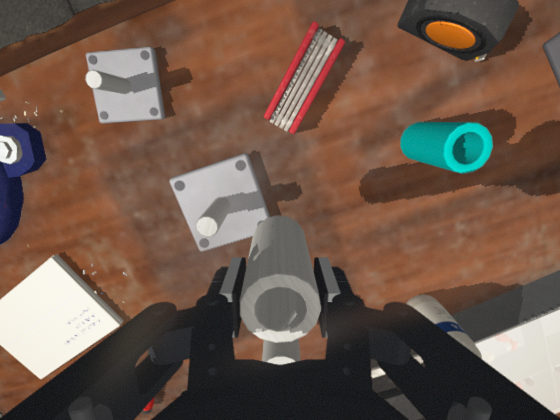

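The held sleeve's rim is at about (280,305) between the pads, and the pin tip is at (209,226). I'll find the sleeve axis relative to the TCP.

```bash
cat >> w.py <<'E'
def held(P,s):
    "axis of the held sleeve, tool frame (mm), from its upper annulus"
    R=Ro.from_euler("xyz",s["tcp_rot"]).as_matrix(); Q=(P-s["eef_pos"])@R
    m=np.isfinite(Q[...,0])&(np.hypot(Q[...,0],Q[...,1])<24)&(abs(Q[...,2]+10)<4)
    n,l,st,ce=cv2.connectedComponentsWithStats(m.astype(np.uint8)); k=1+np.argmax(st[1:,4]); q=Q[l==k]
    c,rr=cv2.minEnclosingCircle(q[:,:2].astype(np.float32)); q0=q
    print("held",len(q),np.round([*c,rr],1),"z",np.median(q[:,2]).round(1),"x",np.percentile(q[:,0],[0.5,99.5]).round(1),"y",np.percentile(q[:,1],[.5,99.5]).round(1))
E
python3 - <<'E'
from w import *
A=np.load("w2.npz"); held(A["P"],r.sense())
P=A["P"]; print(P[215:345:8,280,2].round(1)); print(P[305,235:330:6].round(1))
E
```

```text
held 3807 [ 2.2  0.  23. ] z -10.0 x [-15.7  18.4] y [-20.7  20.5]
[ -0.9 115.5 130.8 142.7 152.8 161.2 170.  176.4 178.5 143.5 150.4 158.3
 164.7 171.  176.7 178.8  64.2]
[[ 469.6 -120.8  182. ]
 [ 471.9 -119.3  179.5]
 [ 472.4 -116.7  180. ]
 [ 473.5 -114.4  179.6]
 [ 481.9 -115.5  167.6]
 [ 485.2 -113.9  163.7]
 [ 488.3 -112.   160.3]
 [ 489.9 -109.3  159.3]
 [ 490.5 -106.3  159.9]
 [ 490.4 -103.2  161.4]
 [ 489.5  -99.9  164.1]
 [ 487.1  -96.5  169. ]
 [ 481.6  -92.8  178.3]
 [ 481.9  -90.2  178.9]
 [ 483.2  -87.8  178.3]
 [ 480.8  -85.2  182.7]]
```

```bash
python3 - <<'E'
from w import *
A=np.load("w2.npz"); P=A["P"]; s=r.sense();R=Ro.from_euler("xyz",s["tcp_rot"]).as_matrix(); Q=(P-s["eef_pos"])@R
m=np.isfinite(Q[...,0])&(abs(Q[...,2]+10.2)<1.5)&(np.hypot(Q[...,0],Q[...,1])<20); q=Q[m]
# circle fit on the inner and outer rim, by angular bins
from scipy.optimize import least_squares
c=q[:,:2].mean(0)
for it in range(3):
    a=np.arctan2(q[:,1]-c[1],q[:,0]-c[0]);rr=np.hypot(*(q[:,:2]-c).T);b=(a//0.15).astype(int)
    I=np.array([q[b==i][np.argmin(rr[b==i]),:2] for i in set(b) if (b==i).sum()>5]); O=np.array([q[b==i][np.argmax(rr[b==i]),:2] for i in set(b) if (b==i).sum()>5])
    f=lambda E:least_squares(lambda p:np.hypot(E[:,0]-p[0],E[:,1]-p[1])-p[2],[*c,14],loss="soft_l1").x
    print(len(I),"inner",f(I).round(1),"outer",f(O).round(1)); c=f(I)[:2]
E
```

```text
42 inner [ 0.9  0.3 11. ] outer [ 0.9  0.1 18. ]
42 inner [ 0.9  0.3 11. ] outer [ 0.9  0.2 18.2]
42 inner [ 0.9  0.3 11. ] outer [ 0.9  0.2 18.2]
```

{"fn": "step_arm", "kwargs": {"moves": [{"tx": 0, "ty": -1, "tz": 0, "ax": 0, "ay": 0, "az": 0}, {"tx": 0, "ty": -1, "tz": 0, "ax": 0, "ay": 0, "az": 0}, {"tx": 0, "ty": -0.27, "tz": 0, "ax": 0, "ay": 0, "az": 0}, {"tx": 0, "ty": 0, "tz": 0.6, "ax": 0, "ay": 0, "az": 0}, {"tx": 0, "ty": 0, "tz": 0.3, "ax": 0, "ay": 0, "az": 0}]}}

```text
clock: 6.62
eef_pos: [462.3, -157.6, 144.9]
tcp_rot: [3.141, -0.002, 2.825]
contact_force: [-0.0, 0.2, -1.9]
opening: 0.422
grasp_force: 30.6
```

{"fn": "step_arm", "kwargs": {"moves": [{"tx": 0, "ty": 0, "tz": 0.1, "ax": 0, "ay": 0, "az": 0}, {"tx": 0, "ty": 0, "tz": 0.1, "ax": 0, "ay": 0, "az": 0}, {"tx": 0, "ty": 0, "tz": 0.1, "ax": 0, "ay": 0, "az": 0}, {"tx": 0, "ty": 0, "tz": 0.05, "ax": 0, "ay": 0, "az": 0}]}}

```text
clock: 7.12
eef_pos: [462.7, -158.5, 137.5]
tcp_rot: [3.142, 0.0, 2.825]
contact_force: [-0.4, 1.2, -1.3]
opening: 0.426
grasp_force: 30.6
```

```bash
python3 - <<'E'
from w import *
go(461.7,-158.7,82)
im,d,P,T=cloud("scene"); cv2.imwrite("pics/s2.png",cv2.resize(im[170:270,200:340],None,fx=5,fy=5)[...,::-1])
E
```

```text
clock 7.12 tcp [ 462.7 -158.5  137.5] F [-0.4  1.2 -1.3] grip 0.426 30.6 units to go [ 0.04 -0.02  2.22]
```

View pics/s2.png

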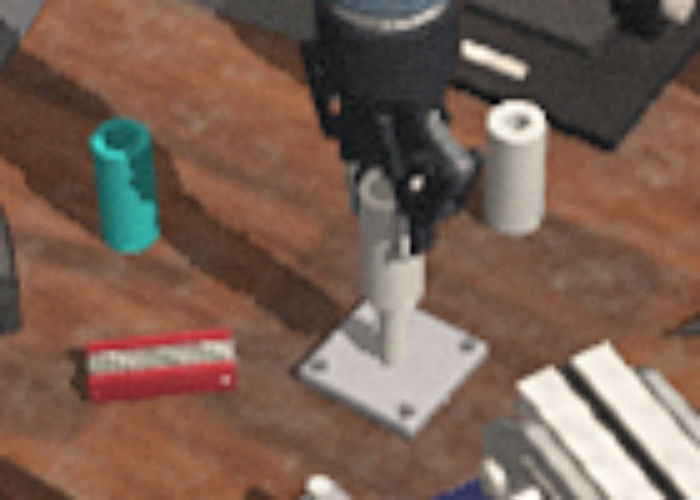

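The held sleeve's lower end (390,300 in the crop) is over the pin with no upward force, so it is entering. I'll continue down.

{"fn": "step_arm", "kwargs": {"moves": [{"tx": 0, "ty": 0, "tz": 0.3, "ax": 0, "ay": 0, "az": 0}, {"tx": 0, "ty": 0, "tz": 0.3, "ax": 0, "ay": 0, "az": 0}, {"tx": 0, "ty": 0, "tz": 0.3, "ax": 0, "ay": 0, "az": 0}]}}

```text
clock: 7.55
eef_pos: [462.5, -158.5, 114.4]
tcp_rot: [-3.142, -0.0, 2.825]
contact_force: [0.5, -0.3, -2.7]
opening: 0.424
grasp_force: 30.6
```

{"fn": "step_arm", "kwargs": {"moves": [{"tx": 0, "ty": 0, "tz": 0.4, "ax": 0, "ay": 0, "az": 0}, {"tx": 0, "ty": 0, "tz": 0.4, "ax": 0, "ay": 0, "az": 0}, {"tx": 0, "ty": 0, "tz": 0.3, "ax": 0, "ay": 0, "az": 0}, {"tx": 0, "ty": 0, "tz": 0.1, "ax": 0, "ay": 0, "az": 0}]}}

```text
clock: 8.05
eef_pos: [462.4, -158.4, 84.4]
tcp_rot: [-3.142, -0.001, 2.825]
contact_force: [-1.0, -0.9, -1.6]
opening: 0.423
grasp_force: 30.6
```

{"fn": "step_arm", "kwargs": {"moves": [{"tx": 0, "ty": 0, "tz": 0.04, "ax": 0, "ay": 0, "az": 0}, {"tx": 0, "ty": 0, "tz": 0, "ax": 0, "ay": 0, "az": 0}]}}

```text
clock: 8.3
eef_pos: [462.8, -158.6, 84.2]
tcp_rot: [-3.142, 0.0, 2.825]
contact_force: [0.8, -0.3, -1.3]
opening: 0.422
grasp_force: 30.6
```

{"fn": "step_arm", "kwargs": {"moves": [{"tx": 0, "ty": 0, "tz": 0.06, "ax": 0, "ay": 0, "az": 0}, {"tx": 0, "ty": 0, "tz": 0, "ax": 0, "ay": 0, "az": 0}]}}

```text
clock: 8.55
eef_pos: [462.7, -158.5, 82.6]
tcp_rot: [-3.142, 0.0, 2.825]
contact_force: [-0.2, 1.0, -2.3]
opening: 0.418
grasp_force: 30.6
```

{"fn": "step_arm", "kwargs": {"moves": [{"tx": 0, "ty": 0, "tz": 0.04, "ax": 0, "ay": 0, "az": 0}, {"tx": 0, "ty": 0, "tz": 0, "ax": 0, "ay": 0, "az": 0}]}}

```text
clock: 8.8
eef_pos: [463.0, -158.7, 82.3]
tcp_rot: [-3.142, 0.001, 2.825]
contact_force: [-1.3, -0.2, 9.7]
opening: 0.423
grasp_force: 31.3
```

s1 is seated on the base: contact at 82.3 is 12 plus 70.3. I'll take it to the high rail.

{"fn": "step_arm", "kwargs": {"moves": [{"tx": 0, "ty": 0, "tz": -0.6, "ax": 0, "ay": 0, "az": 0}, {"tx": 0, "ty": 0, "tz": -1, "ax": 0, "ay": 0, "az": 0}, {"tx": 0, "ty": 0, "tz": -1, "ax": 0, "ay": 0, "az": 0}, {"tx": 0, "ty": 0, "tz": -1, "ax": 0, "ay": 0, "az": 0}, {"tx": 0, "ty": 0.3, "tz": -1, "ax": 0, "ay": 0, "az": 0}]}}

```text
clock: 9.43
eef_pos: [464.9, -151.5, 198.2]
tcp_rot: [-3.141, 0.001, 2.824]
contact_force: [0.4, 0.4, -2.5]
opening: 0.423
grasp_force: 30.8
```

{"fn": "step_arm", "kwargs": {"moves": [{"tx": 0.2, "ty": 0.7, "tz": -1, "ax": 0, "ay": 0, "az": 0}, {"tx": 0.2, "ty": 1, "tz": 0, "ax": 0, "ay": 0, "az": 0}, {"tx": 0.2, "ty": 1, "tz": 0, "ax": 0, "ay": 0, "az": 0}, {"tx": 0.2, "ty": 1, "tz": 0, "ax": 0, "ay": 0, "az": 0}, {"tx": 0.2, "ty": 1, "tz": 0, "ax": 0, "ay": 0, "az": 0}]}}

```text
clock: 10.05
eef_pos: [477.8, -31.1, 222.4]
tcp_rot: [3.141, 0.001, 2.825]
contact_force: [-0.3, -1.4, -2.3]
opening: 0.424
grasp_force: 30.8
```

{"fn": "step_arm", "kwargs": {"moves": [{"tx": 0.2, "ty": 1, "tz": 0, "ax": 0, "ay": 0, "az": 0}, {"tx": 0.2, "ty": 1, "tz": 0, "ax": 0, "ay": 0, "az": 0}, {"tx": 0.2, "ty": 1, "tz": 0, "ax": 0, "ay": 0, "az": 0}, {"tx": 0.2, "ty": 1, "tz": 0, "ax": 0, "ay": 0, "az": 0}, {"tx": 0.2, "ty": 1, "tz": 0, "ax": 0, "ay": 0, "az": 0}]}}

```text
clock: 10.68
eef_pos: [493.0, 95.5, 222.3]
tcp_rot: [3.141, 0.001, 2.825]
contact_force: [0.6, 0.6, -2.4]
opening: 0.423
grasp_force: 30.8
```

{"fn": "step_arm", "kwargs": {"moves": [{"tx": 0.2, "ty": 1, "tz": 0, "ax": 0, "ay": 0, "az": 0}, {"tx": 0.2, "ty": 1, "tz": 0, "ax": 0, "ay": 0, "az": 0}, {"tx": 0.22, "ty": 1, "tz": 0, "ax": 0, "ay": 0, "az": 0}, {"tx": 0, "ty": 1, "tz": 0, "ax": 0, "ay": 0, "az": 0}, {"tx": 0, "ty": 0.6, "tz": 0, "ax": 0, "ay": 0, "az": 0}]}}

```text
clock: 11.3
eef_pos: [514.7, 210.0, 222.0]
tcp_rot: [3.141, 0.001, 2.825]
contact_force: [0.3, -0.1, -1.6]
opening: 0.425
grasp_force: 30.8
```

{"fn": "step_arm", "kwargs": {"moves": [{"tx": 0, "ty": 0, "tz": 0, "ax": 0, "ay": 0, "az": 0}]}}

```text
clock: 11.42
eef_pos: [514.5, 209.4, 221.5]
tcp_rot: [-3.142, 0.0, 2.826]
contact_force: [-0.2, -0.5, -2.8]
opening: 0.422
grasp_force: 30.7
```

```bash
cat >> w.py <<'E'
def rail(P,c,z):
    Q=pts(P,c,100,z-4,z+4); a=np.deg2rad(18.6); e=np.array([np.cos(a),np.sin(a)]); n=np.array([-e[1],e[0]])
    u=Q[:,:2]@e; v=Q[:,:2]@n; b=np.arange(v.min(),v.max(),10)
    mid=[]
    for lo in b:
        k=(v>=lo)&(v<lo+10)
        if k.sum()>8: mid.append([lo+5,np.percentile(u[k],1),np.percentile(u[k],99)])
    mid=np.array(mid); print("rail: v, umin,umax\n",mid.round(1)); print("z",np.median(Q[:,2]).round(1),"c in (u,v)",np.round([np.dot(c,e),np.dot(c,n)],1),"rect",rect(Q))
from m import rect
E
python3 - <<'E'
from w import *
s=r.sense();im,d,P,T=cloud("wrist"); save(im,"w3"); np.savez("w3.npz",im=im,P=P,T=T)
rail(P,(539.5,287.3),130); rail(P,(425.5,249.5),70); go(539.5,287.3,222)
im,d,P,T=cloud("scene"); print(P.shape)
E
```

```text
rail: v, umin,umax
 [[ 40.5 592.4 598.5]
 [ 50.5 592.1 612.6]
 [ 60.5 592.2 614.3]
 [ 70.5 592.2 614.2]
 [ 80.5 592.3 614.3]
 [ 90.5 592.4 613.9]
 [100.5 592.5 613.8]
 [110.5 592.  614. ]
 [120.5 592.3 614.1]
 [130.5 593.  613.8]
 [140.5 592.7 614.1]
 [150.5 592.6 614.5]
 [160.5 592.6 614.5]
 [170.5 592.6 614.4]
 [180.5 592.6 614.5]]
z 130.3 c in (u,v) [603.  100.2] rect [array([537.7, 294.3]), array([ 23.6, 143.9]), np.float64(18.5)]
rail: v, umin,umax
 [[ 30.5 473.1 494.6]
 [ 40.5 473.1 494.8]
 [ 50.5 473.1 494.8]
 [ 60.5 473.2 494.7]
 [ 70.5 473.  494.7]
 [ 80.5 472.9 494.8]
 [ 90.5 473.  494.7]
 [100.5 472.9 494.7]
 [110.5 473.3 494.6]
 [120.5 473.5 494.6]
 [130.5 473.3 495. ]
 [140.5 473.1 494.7]
 [150.5 473.3 494.6]
 [160.5 473.2 494.7]
 [170.5 473.6 495. ]
 [180.5 473.1 494.5]]
z 70.4 c in (u,v) [482.9 100.8] rect [array([426.2, 251.2]), array([ 23. , 153.4]), np.float64(18.8)]
clock 11.47 tcp [514.1 208.7 221.4] F [ 0.1 -0.  -1.6] grip 0.423 30.7 units to go [ 0.01  3.31 -0.03]
(420, 560, 3)
```

View pics/w3.png

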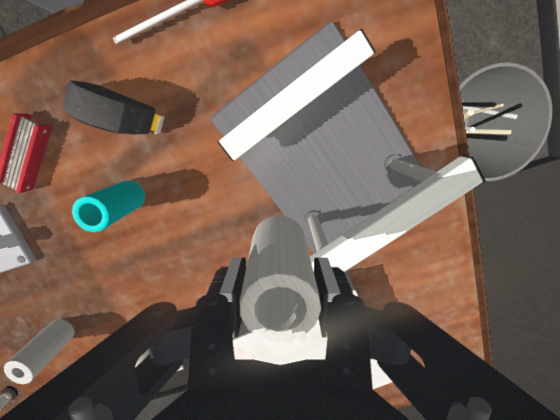

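The wrist view shows the low rail from (225,150) to (365,45), the high rail from (320,260) to (480,170), and the sleeve firmly held. Rail widths come out at 22 mm and heights at 130 and 70, as they should. Now I'll place it.

{"fn": "step_arm", "kwargs": {"moves": [{"tx": -0.03, "ty": 1, "tz": 0, "ax": 0, "ay": 0, "az": 0}, {"tx": 0, "ty": 1, "tz": 0, "ax": 0, "ay": 0, "az": 0}, {"tx": 0, "ty": 1, "tz": 0, "ax": 0, "ay": 0, "az": 0}, {"tx": 0, "ty": 0.28, "tz": 0, "ax": 0, "ay": 0, "az": 0}, {"tx": 0, "ty": 0, "tz": 0.4, "ax": 0, "ay": 0, "az": 0}]}}

```text
clock: 12.15
eef_pos: [540.8, 287.3, 211.6]
tcp_rot: [3.141, 0.001, 2.826]
contact_force: [-0.1, -0.3, -2.0]
opening: 0.422
grasp_force: 30.8
```

{"fn": "step_arm", "kwargs": {"moves": [{"tx": 0, "ty": 0, "tz": 0.3, "ax": 0, "ay": 0, "az": 0}, {"tx": 0, "ty": 0, "tz": 0.08, "ax": 0, "ay": 0, "az": 0}, {"tx": 0, "ty": 0, "tz": 0, "ax": 0, "ay": 0, "az": 0}]}}

```text
clock: 12.52
eef_pos: [540.2, 285.9, 201.8]
tcp_rot: [-3.141, -0.0, 2.824]
contact_force: [0.2, 0.0, -1.7]
opening: 0.427
grasp_force: 30.8
```

{"fn": "step_arm", "kwargs": {"moves": [{"tx": 0, "ty": 0, "tz": 0.04, "ax": 0, "ay": 0, "az": 0}, {"tx": 0, "ty": 0, "tz": 0, "ax": 0, "ay": 0, "az": 0}]}}

```text
clock: 12.78
eef_pos: [540.4, 286.3, 201.2]
tcp_rot: [3.141, 0.0, 2.825]
contact_force: [0.5, 0.3, -1.4]
opening: 0.421
grasp_force: 30.8
```

{"fn": "step_arm", "kwargs": {"moves": [{"tx": 0, "ty": 0, "tz": 0.03, "ax": 0, "ay": 0, "az": 0}, {"tx": 0, "ty": 0, "tz": 0, "ax": 0, "ay": 0, "az": 0}]}}

```text
clock: 13.02
eef_pos: [540.5, 286.5, 200.4]
tcp_rot: [3.141, 0.0, 2.825]
contact_force: [-0.1, -1.1, -0.7]
opening: 0.426
grasp_force: 30.9
```

{"fn": "step_arm", "kwargs": {"moves": [{"tx": 0, "ty": 0, "tz": 0.03, "ax": 0, "ay": 0, "az": 0}, {"tx": 0, "ty": 0, "tz": 0, "ax": 0, "ay": 0, "az": 0}]}}

```text
clock: 13.28
eef_pos: [540.7, 286.4, 200.3]
tcp_rot: [3.141, 0.001, 2.825]
contact_force: [-1.3, -1.4, 4.4]
opening: 0.424
grasp_force: 31.4
```

{"fn": "step_arm", "kwargs": {"moves": [{"tx": 0, "ty": 0, "tz": 0, "ax": 0, "ay": 0, "az": 0}, {"tx": 0, "ty": 0, "tz": 0, "ax": 0, "ay": 0, "az": 0}, {"tx": 0, "ty": 0, "tz": 0, "ax": 0, "ay": 0, "az": 0}, {"tx": 0, "ty": 0, "tz": 0, "ax": 0, "ay": 0, "az": 0}], "gripper": 0.8}}

```text
clock: 13.78
eef_pos: [540.4, 286.4, 199.5]
tcp_rot: [-3.142, -0.0, 2.825]
contact_force: [0.8, -0.9, -1.3]
opening: 0.804
grasp_force: 0.0
```

{"fn": "step_arm", "kwargs": {"moves": [{"tx": 0, "ty": 0, "tz": -0.5, "ax": 0, "ay": 0, "az": 0}, {"tx": 0, "ty": 0, "tz": -1, "ax": 0, "ay": 0, "az": 0}, {"tx": 0, "ty": 0, "tz": -1, "ax": 0, "ay": 0, "az": 0}], "gripper": 1}}

```text
clock: 14.15
eef_pos: [540.5, 286.5, 263.5]
tcp_rot: [3.141, 0.0, 2.825]
contact_force: [0.6, -0.2, 0.1]
opening: 1.009
grasp_force: 0.0
```

```bash
python3 - <<'E'
from w import *
s=r.sense();im,d,P,T=cloud("wrist"); ring(P,(540,287),205,215,30,"s1 on rail"); rail(P,(539.5,287.3),130)
im,d,P,T=cloud("top"); ring(P,(540,287),205,215,30,"s1 top cam"); go(607.8,-147,200)
E
```

```text
s1 on rail 1574 circle [539.5 286.7  17.9] z 210.0 r pct [10.8 14.6 17.5]
rail: v, umin,umax
 [[ 31.  592.5 613.9]
 [ 41.  592.5 613.8]
 [ 51.  592.4 614. ]
 [ 61.  592.4 613.4]
 [ 71.  592.4 605.4]
 [ 81.  592.4 597.7]
 [111.  587.1 613.7]
 [121.  592.6 614. ]
 [131.  592.6 614.1]
 [141.  592.7 614. ]
 [151.  592.7 614.3]
 [161.  593.3 614.2]
 [171.  593.3 615. ]
 [181.  593.7 614.2]]
z 130.3 c in (u,v) [603.  100.2] rect [array([536.1, 288.6]), array([ 29.9, 152.9]), np.float64(18.3)]
s1 top cam 31 circle [533.7 284.4  16.9] z 209.5 r pct [ 6.  11.9 16.8]
clock 14.25 tcp [541.9 287.3 265.8] F [-0.2  0.   0.2] grip 0.998 0.0 units to go [ -7.9 -15.7   2.6]
```

s1 stands upright on the high rail: top at z = 210, centred to about 0.3 mm. Next is s2.

{"fn": "step_arm", "kwargs": {"moves": [{"tx": -0.49, "ty": -0.98, "tz": 0, "ax": 0, "ay": 0, "az": 0}, {"tx": -0.49, "ty": -0.98, "tz": 0, "ax": 0, "ay": 0, "az": 0}, {"tx": -0.49, "ty": -0.98, "tz": 0, "ax": 0, "ay": 0, "az": 0}, {"tx": -0.49, "ty": -0.98, "tz": 0, "ax": 0, "ay": 0, "az": 0}, {"tx": -0.49, "ty": -0.98, "tz": 0, "ax": 0, "ay": 0, "az": 0}]}}

```text
clock: 14.88
eef_pos: [560.2, 150.0, 261.7]
tcp_rot: [-3.141, -0.0, 2.825]
contact_force: [-0.0, -0.1, -0.3]
opening: 1.0
grasp_force: 0.0
```

{"fn": "step_arm", "kwargs": {"moves": [{"tx": -0.49, "ty": -0.98, "tz": 0, "ax": 0, "ay": 0, "az": 0}, {"tx": -0.49, "ty": -0.98, "tz": 0, "ax": 0, "ay": 0, "az": 0}, {"tx": -0.49, "ty": -0.98, "tz": 0, "ax": 0, "ay": 0, "az": 0}, {"tx": -0.49, "ty": -0.98, "tz": 0, "ax": 0, "ay": 0, "az": 0}, {"tx": -0.49, "ty": -0.98, "tz": 0, "ax": 0, "ay": 0, "az": 0}]}}

```text
clock: 15.5
eef_pos: [580.3, 14.5, 261.7]
tcp_rot: [-3.141, -0.0, 2.825]
contact_force: [0.4, -0.0, 0.6]
opening: 1.002
grasp_force: 0.0
```

{"fn": "step_arm", "kwargs": {"moves": [{"tx": -0.49, "ty": -0.98, "tz": 0, "ax": 0, "ay": 0, "az": 0}, {"tx": -0.49, "ty": -0.98, "tz": 0, "ax": 0, "ay": 0, "az": 0}, {"tx": -0.49, "ty": -0.98, "tz": 0, "ax": 0, "ay": 0, "az": 0}, {"tx": -0.49, "ty": -0.98, "tz": 0.5, "ax": 0, "ay": 0, "az": 0}, {"tx": -0.49, "ty": -0.98, "tz": 0.5, "ax": 0, "ay": 0, "az": 0}]}}

```text
clock: 16.12
eef_pos: [600.4, -120.9, 236.5]
tcp_rot: [3.142, -0.0, 2.825]
contact_force: [0.6, 0.0, 0.3]
opening: 1.001
grasp_force: 0.0
```

{"fn": "step_arm", "kwargs": {"moves": [{"tx": -0.49, "ty": -0.98, "tz": 1, "ax": 0, "ay": 0, "az": 0}, {"tx": 0, "ty": 0, "tz": 0.8, "ax": 0, "ay": 0, "az": 0}, {"tx": 0, "ty": 0, "tz": 0, "ax": 0, "ay": 0, "az": 0}]}}

```text
clock: 16.5
eef_pos: [603.2, -147.1, 190.2]
tcp_rot: [-3.141, -0.004, 2.824]
contact_force: [-0.6, -0.9, -0.0]
opening: 1.002
grasp_force: 0.0
```

```bash
python3 - <<'E'
from w import *
im,d,P,T=cloud("wrist"); c=ring(P,(607.8,-147),76,84,30,"s2"); ring(P,(462.3,-158.3),69,75,20,"pin"); s=r.sense();go(*c,68)
save(im,"w4")
E
```

```text
s2 1169 circle [ 608.4 -146.    17.9] z 80.2 r pct [ 7.5 13.5 17.3]
pin 515 circle [ 462.6 -158.6    9. ] z 72.3 r pct [1.1 6.3 8.7]
clock 16.55 tcp [ 604.  -147.   191.5] F [-0.7 -0.3  0.7] grip 0.998 0.0 units to go [-0.16  0.09  4.94]
```

{"fn": "step_arm", "kwargs": {"moves": [{"tx": -0.17, "ty": 0.07, "tz": 1, "ax": 0, "ay": 0, "az": 0}, {"tx": 0, "ty": 0, "tz": 1, "ax": 0, "ay": 0, "az": 0}, {"tx": 0, "ty": 0, "tz": 1, "ax": 0, "ay": 0, "az": 0}, {"tx": 0, "ty": 0, "tz": 1, "ax": 0, "ay": 0, "az": 0}, {"tx": 0, "ty": 0, "tz": 0.9, "ax": 0, "ay": 0, "az": 0}]}}

```text
clock: 17.18
eef_pos: [609.9, -146.5, 70.0]
tcp_rot: [3.141, 0.002, 2.826]
contact_force: [-0.2, 0.1, 1.0]
opening: 1.0
grasp_force: 0.0
```

{"fn": "step_arm", "kwargs": {"moves": [{"tx": 0, "ty": 0, "tz": 0, "ax": 0, "ay": 0, "az": 0}, {"tx": 0, "ty": 0, "tz": 0, "ax": 0, "ay": 0, "az": 0}, {"tx": 0, "ty": 0, "tz": 0, "ax": 0, "ay": 0, "az": 0}, {"tx": 0, "ty": 0, "tz": 0, "ax": 0, "ay": 0, "az": 0}, {"tx": 0, "ty": 0, "tz": 0, "ax": 0, "ay": 0, "az": 0}], "gripper": 0, "newtons": 30}}

```text
clock: 17.8
eef_pos: [610.1, -146.9, 71.1]
tcp_rot: [3.141, 0.002, 2.825]
contact_force: [-1.4, 0.1, 7.0]
opening: 0.399
grasp_force: 31.8
```

{"fn": "step_arm", "kwargs": {"moves": [{"tx": 0, "ty": 0, "tz": 0, "ax": 0, "ay": 0, "az": 0}, {"tx": 0, "ty": 0, "tz": 0, "ax": 0, "ay": 0, "az": 0}]}}

```text
clock: 18.05
eef_pos: [610.1, -146.9, 71.1]
tcp_rot: [3.141, 0.002, 2.825]
contact_force: [-1.0, 0.3, 6.5]
opening: 0.402
grasp_force: 31.8
```

{"fn": "step_arm", "kwargs": {"moves": [{"tx": 0, "ty": 0, "tz": -0.6, "ax": 0, "ay": 0, "az": 0}, {"tx": 0, "ty": 0, "tz": -1, "ax": 0, "ay": 0, "az": 0}, {"tx": 0, "ty": 0, "tz": -1, "ax": 0, "ay": 0, "az": 0}, {"tx": 0, "ty": 0, "tz": -1, "ax": 0, "ay": 0, "az": 0}, {"tx": 0.5, "ty": -0.4, "tz": -0.4, "ax": 0, "ay": 0, "az": 0}]}}

```text
clock: 18.68
eef_pos: [595.0, -152.6, 171.8]
tcp_rot: [3.141, 0.003, 2.826]
contact_force: [-0.6, 0.5, -2.1]
opening: 0.402
grasp_force: 30.9
```

{"fn": "step_arm", "kwargs": {"moves": [{"tx": 1, "ty": -0.6, "tz": 0, "ax": 0, "ay": 0, "az": 0}, {"tx": 1, "ty": -0.6, "tz": 0, "ax": 0, "ay": 0, "az": 0}, {"tx": 0.9, "ty": -0.69, "tz": 0, "ax": 0, "ay": 0, "az": 0}, {"tx": 0, "ty": 0, "tz": 0, "ax": 0, "ay": 0, "az": 0}]}}

```text
clock: 19.18
eef_pos: [507.3, -175.1, 169.2]
tcp_rot: [-3.141, -0.003, 2.823]
contact_force: [0.5, 0.3, -2.1]
opening: 0.398
grasp_force: 30.8
```

```bash
python3 - <<'E'
from w import *
from scipy.optimize import least_squares
s=r.sense();im,d,P,T=cloud("wrist"); save(im,"w5"); np.savez("w5.npz",P=P)
pc=ring(P,(462.3,-158.3),69,76,20,"pin")
R=Ro.from_euler("xyz",s["tcp_rot"]).as_matrix(); Q=(P-s["eef_pos"])@R
for zc in(-9,-10.2,-11.4):
    m=np.isfinite(Q[...,0])&(abs(Q[...,2]-zc)<1.2)&(np.hypot(Q[...,0],Q[...,1])<20); q=Q[m]; c=q[:,:2].mean(0)
    for it in range(3):
        a=np.arctan2(q[:,1]-c[1],q[:,0]-c[0]);rr=np.hypot(*(q[:,:2]-c).T);b=(a//0.15).astype(int)
        I=np.array([q[b==i][np.argmin(rr[b==i]),:2] for i in set(b) if (b==i).sum()>5])
        x=least_squares(lambda p:np.hypot(I[:,0]-p[0],I[:,1]-p[1])-p[2],[*c,9],loss="soft_l1").x; c=x[:2]
    print(zc,len(q),len(I),"bore",x.round(1))
A=np.c_[q[:,:2],np.ones(len(q))]; 
print("pin in tool",(R.T@(np.array([*pc,72])-s["eef_pos"])).round(1)); go(*pc,150)
E
```

```text
pin 447 circle [ 461.8 -158.6    8.8] z 72.2 r pct [0.9 6.1 8.5]
-9 3499 42 bore [1.6 0.9 7.6]
-10.2 2538 42 bore [1.7 0.8 8.1]
-11.4 282 24 bore [ 0.7  0.6 10.3]
pin in tool [48.1  1.4 97.3]
clock 19.23 tcp [ 508.9 -175.   169.5] F [-0.2  1.1 -1.8] grip 0.405 30.8 units to go [1.99 0.03 0.78]
```

View pics/w5.png

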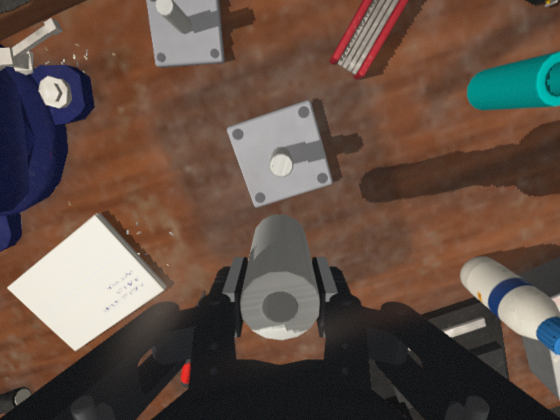

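The picture shows the pin tip at (281,163), directly ahead. The held sleeve is upright, with its bore at (280,307). I'll try it on the pin.

{"fn": "step_arm", "kwargs": {"moves": [{"tx": 1, "ty": 0.02, "tz": 0, "ax": 0, "ay": 0, "az": 0}, {"tx": 0.87, "ty": 0, "tz": 0, "ax": 0, "ay": 0, "az": 0}, {"tx": 0, "ty": 0, "tz": 0.5, "ax": 0, "ay": 0, "az": 0}, {"tx": 0, "ty": 0, "tz": 0.35, "ax": 0, "ay": 0, "az": 0}, {"tx": 0, "ty": 0, "tz": 0, "ax": 0, "ay": 0, "az": 0}]}}

```text
clock: 19.85
eef_pos: [466.5, -159.7, 147.3]
tcp_rot: [3.142, -0.001, 2.825]
contact_force: [0.4, 0.5, -1.2]
opening: 0.403
grasp_force: 30.8
```

{"fn": "step_arm", "kwargs": {"moves": [{"tx": 0, "ty": 0, "tz": 0.06, "ax": 0, "ay": 0, "az": 0}, {"tx": 0, "ty": 0, "tz": 0.04, "ax": 0, "ay": 0, "az": 0}, {"tx": 0, "ty": 0, "tz": 0, "ax": 0, "ay": 0, "az": 0}]}}

```text
clock: 20.23
eef_pos: [466.3, -159.7, 145.9]
tcp_rot: [-3.142, 0.0, 2.825]
contact_force: [0.5, 1.0, -2.8]
opening: 0.399
grasp_force: 30.8
```

{"fn": "step_arm", "kwargs": {"moves": [{"tx": 0.12, "ty": -0.03, "tz": 0, "ax": 0, "ay": 0, "az": 0}, {"tx": 0, "ty": 0, "tz": 0.06, "ax": 0, "ay": 0, "az": 0}, {"tx": 0, "ty": 0, "tz": 0, "ax": 0, "ay": 0, "az": 0}]}}

```text
clock: 20.6
eef_pos: [463.0, -159.4, 144.2]
tcp_rot: [-3.142, -0.0, 2.825]
contact_force: [-0.5, 0.2, -1.9]
opening: 0.4
grasp_force: 30.8
```

{"fn": "step_arm", "kwargs": {"moves": [{"tx": 0, "ty": 0, "tz": 0.04, "ax": 0, "ay": 0, "az": 0}, {"tx": 0, "ty": 0, "tz": 0, "ax": 0, "ay": 0, "az": 0}]}}

```text
clock: 20.85
eef_pos: [463.1, -159.5, 143.2]
tcp_rot: [3.142, -0.0, 2.825]
contact_force: [-0.3, 0.3, -1.7]
opening: 0.397
grasp_force: 30.8
```

{"fn": "step_arm", "kwargs": {"moves": [{"tx": 0, "ty": 0, "tz": 0.04, "ax": 0, "ay": 0, "az": 0}, {"tx": 0, "ty": 0, "tz": 0, "ax": 0, "ay": 0, "az": 0}]}}

```text
clock: 21.1
eef_pos: [463.3, -159.5, 142.9]
tcp_rot: [-3.142, 0.0, 2.825]
contact_force: [-2.4, 0.8, 6.7]
opening: 0.4
grasp_force: 32.0
```

{"fn": "step_arm", "kwargs": {"moves": [{"tx": 0, "ty": 0, "tz": 0.02, "ax": 0, "ay": 0, "az": 0}, {"tx": 0, "ty": 0, "tz": 0, "ax": 0, "ay": 0, "az": 0}]}}

```text
clock: 21.35
eef_pos: [463.4, -159.6, 142.8]
tcp_rot: [-3.142, 0.001, 2.825]
contact_force: [-3.3, 1.2, 11.7]
opening: 0.397
grasp_force: 32.7
```

s2 stops on the pin tip: its lower end is at 72 mm with 12 N. I'll take it to the low rail.

{"fn": "step_arm", "kwargs": {"moves": [{"tx": 0, "ty": 0, "tz": -0.4, "ax": 0, "ay": 0, "az": 0}, {"tx": 0, "ty": 0, "tz": -0.8, "ax": 0, "ay": 0, "az": 0}, {"tx": 0, "ty": 0, "tz": -0.8, "ax": 0, "ay": 0, "az": 0}, {"tx": 0.4, "ty": 1, "tz": 0, "ax": 0, "ay": 0, "az": 0}, {"tx": 0.4, "ty": 1, "tz": 0, "ax": 0, "ay": 0, "az": 0}]}}

```text
clock: 21.98
eef_pos: [459.9, -105.3, 192.4]
tcp_rot: [3.141, 0.001, 2.824]
contact_force: [0.6, -0.1, -2.9]
opening: 0.404
grasp_force: 30.9
```

{"fn": "step_arm", "kwargs": {"moves": [{"tx": 0.4, "ty": 1, "tz": 0, "ax": 0, "ay": 0, "az": 0}, {"tx": 0.4, "ty": 1, "tz": 0, "ax": 0, "ay": 0, "az": 0}, {"tx": 0.4, "ty": 1, "tz": 0, "ax": 0, "ay": 0, "az": 0}, {"tx": 0.4, "ty": 1, "tz": 0, "ax": 0, "ay": 0, "az": 0}, {"tx": 0.4, "ty": 1, "tz": 0, "ax": 0, "ay": 0, "az": 0}]}}

```text
clock: 22.6
eef_pos: [451.1, 29.5, 192.2]
tcp_rot: [3.141, 0.0, 2.825]
contact_force: [-0.1, -0.4, -2.0]
opening: 0.401
grasp_force: 30.9
```

{"fn": "step_arm", "kwargs": {"moves": [{"tx": 0.4, "ty": 1, "tz": 0, "ax": 0, "ay": 0, "az": 0}, {"tx": 0.4, "ty": 1, "tz": 0, "ax": 0, "ay": 0, "az": 0}, {"tx": 0.4, "ty": 1, "tz": 0, "ax": 0, "ay": 0, "az": 0}, {"tx": 0.4, "ty": 1, "tz": 0, "ax": 0, "ay": 0, "az": 0}, {"tx": 0.4, "ty": 1, "tz": 0, "ax": 0, "ay": 0, "az": 0}]}}

```text
clock: 23.22
eef_pos: [442.5, 163.9, 192.1]
tcp_rot: [3.141, 0.0, 2.825]
contact_force: [-0.1, 0.6, -1.9]
opening: 0.403
grasp_force: 30.9
```

{"fn": "step_arm", "kwargs": {"moves": [{"tx": 0.4, "ty": 1, "tz": 0, "ax": 0, "ay": 0, "az": 0}, {"tx": 0.4, "ty": 1, "tz": 0, "ax": 0, "ay": 0, "az": 0}, {"tx": 0.42, "ty": 1, "tz": 0, "ax": 0, "ay": 0, "az": 0}, {"tx": 0.4, "ty": 0.06, "tz": 0, "ax": 0, "ay": 0, "az": 0}, {"tx": 0, "ty": 0, "tz": 0, "ax": 0, "ay": 0, "az": 0}]}}

```text
clock: 23.85
eef_pos: [426.9, 247.9, 191.7]
tcp_rot: [-3.141, -0.001, 2.826]
contact_force: [0.4, 0.6, -2.0]
opening: 0.4
grasp_force: 30.9
```

{"fn": "step_arm", "kwargs": {"moves": [{"tx": 0, "ty": 0, "tz": 0, "ax": 0, "ay": 0, "az": 0}]}}

```text
clock: 23.98
eef_pos: [427.8, 247.6, 191.9]
tcp_rot: [-3.141, 0.0, 2.825]
contact_force: [0.4, -0.0, -2.3]
opening: 0.396
grasp_force: 30.9
```

```bash
python3 - <<'E'
from w import *
im,d,P,T=cloud("wrist"); rail(P,(426.7,249.6),70); go(428.2,248.2,141.1)
E
```

```text
rail: v, umin,umax
 [[ 30.7 472.3 493.3]
 [ 40.7 472.4 492.9]
 [ 50.7 472.4 493.9]
 [ 60.7 472.5 493.4]
 [ 70.7 472.4 486.6]
 [ 80.7 472.5 479.7]
 [ 90.7 472.5 478.8]
 [100.7 472.5 486.6]
 [110.7 472.6 494.1]
 [120.7 472.7 494.1]
 [130.7 472.5 494.2]
 [140.7 472.7 494. ]
 [150.7 472.6 494.4]
 [160.7 473.4 494.3]
 [170.7 473.4 494.9]
 [180.7 473.5 494.9]]
z 70.3 c in (u,v) [484.  100.5] rect [array([425.6, 251.4]), array([ 22.9, 153.7]), np.float64(18.2)]
clock 24.02 tcp [428.  247.6 191.9] F [-0.4 -0.2 -2.4] grip 0.401 30.9 units to go [0.   0.03 2.03]
```

{"fn": "step_arm", "kwargs": {"moves": [{"tx": 0, "ty": 0, "tz": 0.7, "ax": 0, "ay": 0, "az": 0}, {"tx": 0, "ty": 0, "tz": 0.7, "ax": 0, "ay": 0, "az": 0}, {"tx": 0, "ty": 0, "tz": 0.4, "ax": 0, "ay": 0, "az": 0}, {"tx": 0, "ty": 0, "tz": 0.1, "ax": 0, "ay": 0, "az": 0}, {"tx": 0, "ty": 0, "tz": 0, "ax": 0, "ay": 0, "az": 0}]}}

```text
clock: 24.65
eef_pos: [428.1, 248.3, 144.5]
tcp_rot: [3.141, 0.0, 2.825]
contact_force: [-0.5, -0.2, -1.9]
opening: 0.399
grasp_force: 30.9
```

{"fn": "step_arm", "kwargs": {"moves": [{"tx": 0, "ty": 0, "tz": 0.04, "ax": 0, "ay": 0, "az": 0}, {"tx": 0, "ty": 0, "tz": 0.02, "ax": 0, "ay": 0, "az": 0}, {"tx": 0, "ty": 0, "tz": 0, "ax": 0, "ay": 0, "az": 0}]}}

```text
clock: 25.02
eef_pos: [427.9, 248.4, 142.9]
tcp_rot: [3.141, 0.0, 2.825]
contact_force: [0.6, 0.2, -2.2]
opening: 0.398
grasp_force: 30.9
```

{"fn": "step_arm", "kwargs": {"moves": [{"tx": 0, "ty": 0, "tz": 0.04, "ax": 0, "ay": 0, "az": 0}, {"tx": 0, "ty": 0, "tz": 0.01, "ax": 0, "ay": 0, "az": 0}, {"tx": 0, "ty": 0, "tz": 0, "ax": 0, "ay": 0, "az": 0}]}}

```text
clock: 25.4
eef_pos: [427.9, 248.3, 141.5]
tcp_rot: [-3.141, -0.0, 2.825]
contact_force: [-0.0, 0.5, -2.0]
opening: 0.404
grasp_force: 30.9
```

{"fn": "step_arm", "kwargs": {"moves": [{"tx": 0, "ty": 0, "tz": 0.03, "ax": 0, "ay": 0, "az": 0}, {"tx": 0, "ty": 0, "tz": 0, "ax": 0, "ay": 0, "az": 0}]}}

```text
clock: 25.65
eef_pos: [428.0, 248.3, 141.1]
tcp_rot: [3.142, 0.0, 2.825]
contact_force: [-2.4, -1.2, 3.0]
opening: 0.398
grasp_force: 31.5
```

Contact with the rail. I'll release and retreat.

{"fn": "step_arm", "kwargs": {"moves": [{"tx": 0, "ty": 0, "tz": 0, "ax": 0, "ay": 0, "az": 0}, {"tx": 0, "ty": 0, "tz": 0, "ax": 0, "ay": 0, "az": 0}, {"tx": 0, "ty": 0, "tz": 0, "ax": 0, "ay": 0, "az": 0}, {"tx": 0, "ty": 0, "tz": 0, "ax": 0, "ay": 0, "az": 0}], "gripper": 0.8}}

```text
clock: 26.15
eef_pos: [427.9, 248.3, 140.8]
tcp_rot: [3.142, 0.0, 2.825]
contact_force: [-0.2, -0.5, 0.6]
opening: 0.801
grasp_force: 0.0
```

{"fn": "step_arm", "kwargs": {"moves": [{"tx": 0, "ty": 0, "tz": -0.5, "ax": 0, "ay": 0, "az": 0}, {"tx": 0, "ty": 0, "tz": -1, "ax": 0, "ay": 0, "az": 0}, {"tx": 0, "ty": 0, "tz": -1, "ax": 0, "ay": 0, "az": 0}, {"tx": 0, "ty": 0, "tz": -1, "ax": 0, "ay": 0, "az": 0}, {"tx": 0, "ty": 0, "tz": -1, "ax": 0, "ay": 0, "az": 0}]}}

```text
clock: 26.78
eef_pos: [427.9, 248.3, 255.1]
tcp_rot: [3.141, 0.001, 2.825]
contact_force: [0.2, -0.1, 0.1]
opening: 0.8
grasp_force: 0.0
```

{"fn": "step_arm", "kwargs": {"moves": [{"tx": 0, "ty": -1, "tz": -0.5, "ax": 0, "ay": 0, "az": 0}, {"tx": 0, "ty": -1, "tz": 0, "ax": 0, "ay": 0, "az": 0}, {"tx": 0, "ty": -1, "tz": 0, "ax": 0, "ay": 0, "az": 0}, {"tx": 0, "ty": 0, "tz": 0, "ax": 0, "ay": 0, "az": 0}]}}

```text
clock: 27.28
eef_pos: [404.1, 176.1, 266.6]
tcp_rot: [3.141, 0.001, 2.823]
contact_force: [0.2, -0.2, 0.5]
opening: 0.801
grasp_force: 0.0
```

```bash
python3 - <<'E'
from w import *
im,d,P,T=cloud("wrist"); save(im,"w6"); ring(P,(427,249),144,156,30,"s2 low"); ring(P,(540,287),204,216,30,"s1 high"); ring(P,(462,37.5),74,86,30,"turq"); go(428,248,200)
E
```

```text
s2 low 1182 circle [426.4 249.3  18. ] z 150.0 r pct [ 7.5 13.6 17.5]
s1 high few 6
turq 226 circle [459.8  38.7  16.8] z 80.1 r pct [ 7.8 12.8 16.2]
clock 27.32 tcp [404.7 176.9 266.6] F [ 0.1 -0.2 -0.9] grip 0.797 0.0 units to go [0.01 2.99 2.67]
```

View pics/w6.png

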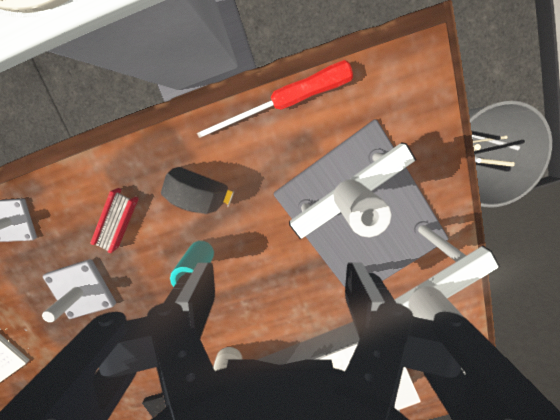

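The last picture shows s2 upright on the low rail at (370,213), with its top at 150 mm. s1 is still on the high rail at (432,300), and the other things are undisturbed. The arm is clear, so I'll hand it in.

```bash
python3 -c "
from h import *
print(workorder.sign_off())"
```

```text
the job is handed in; nothing more can be done
None
```

The job is handed in: sleeve_1 (22 mm bore) went all the way down the pin and stands on the higher rail, and sleeve_2 (15 mm bore) stopped on top of the pin and stands on the lower rail, at about 27 s of the 61 s allowed.

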